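# Mesh the drive gear with the gearbox dogs

## Robot

A 6-joint arm with a two-finger parallel gripper is mounted at the origin on a cart in front of the work surface, level with it; the furniture and walls round the work are solid. World frame = base frame: x ahead of the robot, y to its left, z up, the work surface at z = 0. Lengths are in mm, angles in rad, forces in N, time in s.
With the tool pointing down it reaches from about 400 to 925 mm from the base axis. Payload 12.5 kg.
Tool frame: the origin (TCP) lies on the front face of the gripper's body, between the roots of the fingers; the fingertips stand 78 mm ahead of it and the grasp point (between the pads) lies 59 mm ahead of it (env.nose_length is the distance from the TCP to the fingertips, in mm); z points along the fingers, y is the line along which they close (so a half turn about z gives the same grasp; the last joint's range is limited). The gripper opens to 95 mm and grips with 3 to 60 N. Pads are 20 mm wide; open, the fingers measure 119 mm over their backs; the gripper's body (75 mm by 180 mm) begins 59 mm behind the grasp point.
Start: joints at [-1.228, 0.491, 1.559, -0, 1.092, -0.106], TCP at [271.2, -563.106, 292.261] pointing down, gripper open.
Joint ranges: [-3.1, 3.1], [-0.84, 2.19], [0.05, 2.79], [-1.13, 4.28], [0.06, 2.93], [-2.69, 2.69]. Speed limits (rad/s): [2.22, 2.22, 2.79, 3.14, 3.14, 3.14].

## Interface

Orientations are given as [roll, pitch, yaw] about the fixed x, y, z axes, in that order (R = Rz(yaw) Ry(pitch) Rx(roll)).
In Python, from cell import env gives the robot as it stands.
- The arm moves only by the tool jog_arm, never from a script. Its argument "motion" is a list of rows, each a list of 7 numbers: the turn, a rotation vector about the tool's x, y, z in degrees, then the shift along the tool's x, y, z in mm, then the finger opening in mm, from 0 to 95.1. In form: [[wx, wy, wz, x, y, z, hand], ...]. A call has 1 to 10 rows; each row shifts and turns the commanded pose from where the row before left it, along the tool's axes as they then stand; what a row does not reach is not made up. A row lasts 1/8 s, in which the tool goes at most 62.5 mm and 10.7 degrees, less where a joint would pass 70% of its speed; a pose out of reach is approached as far as the arm can. A call is refused whole if a number of a shift passes 62.5 or a number of a turn 10.7, either way. A call with a gripper value outside its range is refused whole. The fingers move at their own pace and stop on an object; the grip force is fixed at half the most. Time passes only in rows, so rows that do not move let the fingers close. It gives the time, the measured TCP pose, the force, the opening and the grip force at its end, in the units of the state.
- env.state(): the state, without advancing time (a new reading comes with each control period).
- env.read_camera(name): name is "scene" or "top" or "wrist"; returns a dict with "color" (384x512x3 uint8, red, green, blue), "z_map" (384x512 float32, mm along the optical axis (not along the pixel's ray), 0 where there is no reading), "camera_matrix" (3x3 intrinsics, pixels), "world_to_cam" (4x4, takes a point from world to camera coordinates). Camera axes: x right, y up, looking along -z (the intrinsics and any distortion apply to the point x, -y, -z); pixel columns grow to the right and rows downward; lengths in mm; the calibration is good to about 2 mm. A picture is of the moment at which its call begins.
- env.job_done(): hands the job in; it is judged then, once.
Trained networks look in the newest picture that a camera, given by its name, has taken for a name from the list of things; names that differ only in an ending like _2 or _b are one class to them, and where a whole thing is asked for, a point or a joint stands for the part that bears it (a point fixed in the world has none). Each returns a list of dicts, best first, with "score" (0 to 1); they miss things now and then, are a little off and sometimes report something else, mostly with a low value. They report only what shows in the picture. A call takes as long as a camera call. They do not tell look-alikes from the thing itself.
- env.recognise(camera, thing): "location" ([column, row] in pixels, amid what is visible of it).
The state is a dict: "t": time; "joints": joint angles; "qvel": joint speeds; "tau": joint torques, N m; "eef_pos": TCP position; "tcp_rot": TCP orientation; "ft_force": force on the tool from outside, world axes, zero at the start; "moment": the same for the moment, N m; "opening": opening from 0.0 (shut) to 1.0 (fully open); "grip_force": force on a finger pad.
Only numpy, scipy, OpenCV 4.12 (cv2) and the standard library are available. Lean on these libraries where they do the work, as an engineer would, in place of code of your own. Each camera call takes 0.05 s, during which the arm holds its last target. There are 200 camera calls.

## Task

Put the gear with the four open windows onto the gearbox: turn it so that the red drive dogs of the flange stand in its windows, and push it fully home, flat on the flange. Leave the other gear, the one with the solid web, off the gearbox.

Things in the scene. Friction and masses are not known exactly. Their poses are not given: they have to be found in the camera images.
- window_gear: gear to fit, lying flat: bright steel, 136 mm over 24 teeth, rim 14 mm thick; brass octagonal hub, 44 mm over flats, top 50 mm above underside, bored through 24 mm. 4 spokes (18 wide, 12 thick) along its +-x and +-y, open windows between, radius 24 to 52 mm. Grip the hub with the fingers above two spokes in line. Loose, about 0.4 kg. Origin: centre of underside, z up; same after a quarter turn
- plain_gear: the wrong gear: same outer size and hub shape, but dark all over and with a solid web instead of windows, so that it cannot go over the dogs. Loose, about 0.4 kg. Origin: centre of the underside, z up
- gearbox: fixed green gearbox, foot 134 mm square; nothing on it turns. Origin: centre of its underside, z up. On its flange stand 4 red dogs, 10 mm radially by 18 mm, 20 mm high, 40 mm from the axis at 45, 135, 225, 315 degrees from its x axis: the gear meshes when its spokes lie along the gearbox's x and y, in any quarter turn, with about 9 degrees and 4 mm of play
- flange (a point): centre of the upper face of the round aluminium flange (120 mm wide), 44 mm above the gearbox's origin; the gear's underside rests here when home. A steel spigot, 16 mm thick, tapering to its tip 34 mm above the flange, stands here and enters the gear's bore
Things that resemble listed ones, but are neither listed nor needed, are in the scene too. Of the things that look like the gearbox, the larger one is meant.

How it is judged (in metres and radians):
At the end, for the whole second after the job is handed in: the window gear lies at rest flat on the flange with the dogs in its windows: its underside within 5 mm of the flange's face, its axis within 10 mm of the flange's, tilted less than 5 degrees; the plain gear is off the gearbox (more than 80 mm from its axis) (z of window_gear in the frame of flange between -0.004 and 0.005 m and horizontal distance between window_gear and flange below 0.01 m and angle between window_gear's own z axis and vertical below 0.09 rad and linear speed of window_gear below 0.02 m/s and horizontal distance between plain_gear and flange above 0.08 m); the robot touches nothing.
It also fails if it takes over 35 s, if anything falls off the work surface, if the arm or the gripper's body presses on something with over 40 N, if the wrist force passes 120 N, or if a joint passes its speed limit or range.

## Working session

There is one attempt and no reset: what is moved stays moved. The work goes in short steps, Python scripts to look and compute and a tool call to move; the robot and the scene stay as the last step left them, time stands still between calls to the robot, and variables do not carry over. Pictures are saved under pics/ and viewed, at most 10 in all, crops included, and the job is handed in when it is done.

Besides the shell and the picture viewer there is one more tool, called after "Request:" as name(argument=value, ...), one argument or row to a line, values as JSON. jog_arm: Moves the arm, as the interface text tells. Its arguments: {"type":"object","properties":{"motion":{"type":"array"}},"required":["motion"]}

```bash
mkdir -p pics && ls && cat > h.py <<'E'
import numpy as np, cv2
from cell import env
def grab(n):
    c=env.read_camera(n); return c
def save(c,f,crop=None,k=1):
    im=c["color"][:,:,::-1]
    if crop: x0,y0,x1,y1=crop; im=im[y0:y1,x0:x1]
    cv2.imwrite("pics/"+f,cv2.resize(im,None,fx=k,fy=k,interpolation=cv2.INTER_CUBIC))
def cloud(c):
    K=c["camera_matrix"];z=c["z_map"].astype(float);h,w=z.shape
    u,v=np.meshgrid(np.arange(w),np.arange(h))
    x=(u-K[0,2])/K[0,0]*z; y=(v-K[1,2])/K[1,1]*z
    P=np.stack([x,-y,-z],-1); T=np.linalg.inv(c["world_to_cam"])
    W=P@T[:3,:3].T+T[:3,3]; W[z==0]=np.nan
    return W
E
python3 - <<'E'
from h import *
ims=[]
for n in("scene","top"):
    c=grab(n); W=cloud(c); np.savez(n+".npz",W=W,im=c["color"]); save(c,n+"0.png",k=1.5)
    print(n,"cam pos",np.linalg.inv(c["world_to_cam"])[:3,3].round())
    for t in("window_gear","plain_gear","gearbox","flange"):
        for r in env.recognise(n,t):
            u,v=map(int,np.round(r["location"])); print(t,round(r["score"],2),(u,v),W[v,u].round())
print(env.state())
E
```

```text
pics
scene cam pos [-257. 1062.  752.]
window_gear 0.71 (296, 194) [ 438. -207.    8.]
plain_gear 0.71 (167, 272) [493. 376.  19.]
gearbox 0.85 (284, 158) [ 610. -414.   30.]
flange 0.7 (306, 169) [ 484. -365.   31.]
flange 0.58 (285, 155) [ 610. -422.   41.]
top cam pos [ 202.  -40. 1543.]
window_gear 0.57 (307, 217) [ 453. -205.   -3.]
plain_gear 0.66 (149, 208) [497. 352.  48.]
gearbox 0.89 (372, 207) [ 472. -428.   46.]
gearbox 0.83 (372, 166) [ 623. -445.   37.]
flange 0.78 (372, 208) [ 469. -429.   43.]
{'t': 0.5, 'joints': array([-1.22757128e+00,  4.90932734e-01,  1.55892555e+00,  3.97080413e-06,
        1.09169456e+00, -1.05609882e-01]), 'qvel': array([-0.00052824, -0.0012857 ,  0.0013913 , -0.00084459, -0.00030165,
       -0.00028528]), 'tau': array([-2.57318316e-04, -6.12052417e+01, -2.58287752e+01,  6.92679151e-02,
        4.47162869e-02, -3.76576406e-05]), 'eef_pos': array([ 271.21440697, -563.09189957,  292.23178628]), 'tcp_rot': array([3.14155269e+00, 6.92858125e-07, 4.48833096e-01]), 'ft_force': array([-0.20515836, -0.34324827,  0.03944956]), 'moment': array([ 0.01587043, -0.03921249, -0.00269765]), 'grip_force': 0.0, 'opening': 0.9986253302880497}
```

View pics/top0.png

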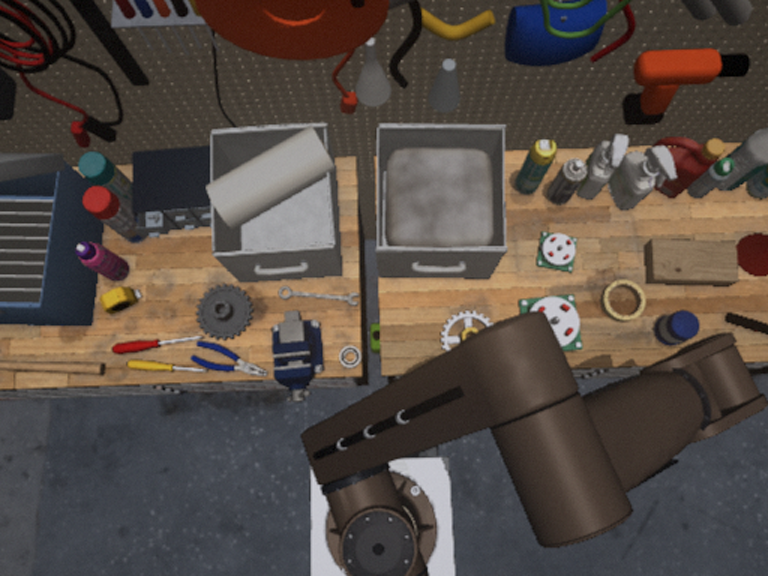

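View pics/scene0.png

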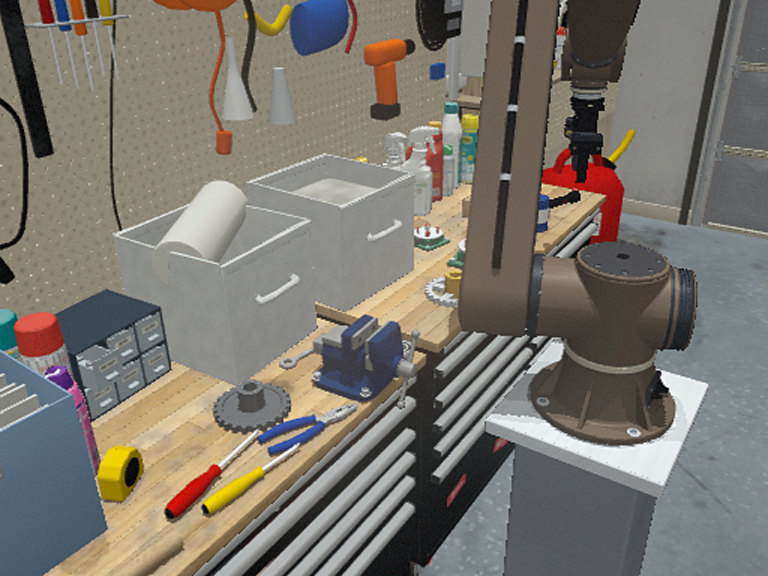

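Top view: the window gear (bright, brass hub) is at px (311,222), half hidden by the arm. The dark plain gear is at (149,208). There are two green gearboxes: the larger at (372,208) and a small look-alike at (372,166). The larger one is meant. I'll move the hand between gear and gearbox to look from close by.

Request:
jog_arm(
  motion=[
    [0, 0, 0, 32, -18, -10, 95],
    [0, 0, 0, 32, -18, -10, 95],
    [0, 0, 0, 32, -18, -10, 95],
    [0, 0, 0, 32, -18, -10, 95],
    [0, 0, 0, 32, -18, -10, 95],
    [0, 0, 0, 32, -18, -10, 95],
    [0, 0, 0, 32, -18, -10, 95],
    [0, 0, 0, 32, -18, -10, 95],
    [0, 0, 0, 0, 0, 0, 95],
  ],
)

```text
t: 1.62
eef_pos: [440.4, -320.8, 373.1]
tcp_rot: [3.14, -0.001, 0.452]
ft_force: [0.2, 0.3, -0.4]
opening: 1.0
grip_force: 0.0
```

```bash
python3 - <<'E'
from h import *
s=env.state(); print(s["t"],s["eef_pos"],s["tcp_rot"])
for n in("wrist","top"):
    c=grab(n); W=cloud(c); np.savez(n+".npz",W=W,im=c["color"]); save(c,n+"1.png",k=1.5)
    print(n,"cam pos",np.linalg.inv(c["world_to_cam"])[:3,3].round())
    for t in("window_gear","plain_gear","gearbox","flange"):
        for r in env.recognise(n,t):
            u,v=map(int,np.round(r["location"])); print(t,round(r["score"],2),(u,v),W[v,u].round())
E
```

```text
1.625 [ 440.37215322 -320.77971561  373.08820244] [ 3.14015921e+00 -6.93891630e-04  4.51556953e-01]
wrist cam pos [ 499. -293.  467.]
window_gear 0.81 (184, 147) [ 410. -214.    0.]
gearbox 0.93 (393, 83) [ 620. -440.   33.]
gearbox 0.7 (313, 185) [ 449. -407.   44.]
flange 0.89 (391, 85) [ 617. -440.   29.]
flange 0.58 (314, 184) [ 451. -408.   45.]
top cam pos [ 202.  -40. 1543.]
window_gear 0.47 (300, 214) [ 462. -179.   12.]
plain_gear 0.7 (146, 206) [511. 371.  16.]
gearbox 0.51 (379, 229) [nan nan nan]
```

View pics/wrist1.png

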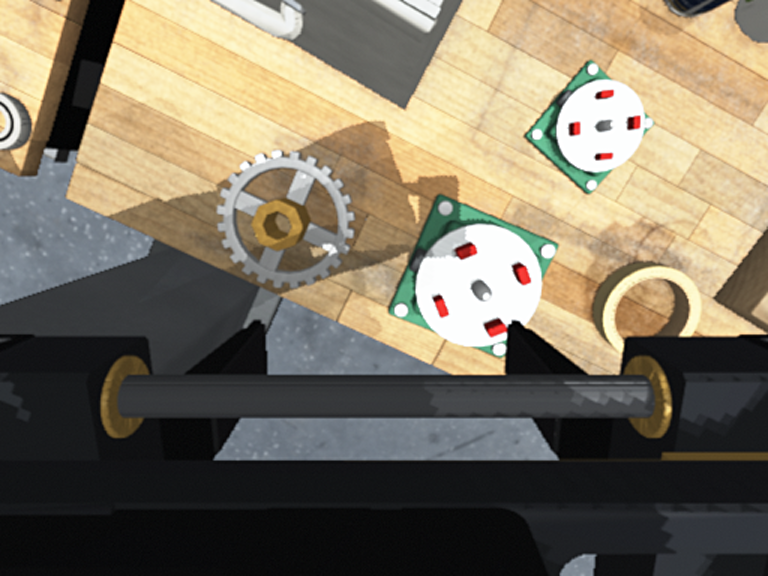

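Wrist view: the window gear (brass hub, four spokes, open windows) is at px (185,148). The larger gearbox is at (320,190) and the small look-alike at (402,84). I'll measure both parts by intersecting rays with known heights, and save one enlarged crop to confirm.

```bash
cat >> h.py <<'E'
def onplane(c,uv,h):
    "pixels (N,2) -> world points on the plane z=h"
    uv=np.atleast_2d(uv).astype(float); r=np.c_[uv,np.ones(len(uv))]@np.linalg.inv(c["camera_matrix"]).T
    T=np.linalg.inv(c["world_to_cam"]); d=(r*[1,-1,-1])@T[:3,:3].T; o=T[:3,3]
    return o+d*((h-o[2])/d[:,2])[:,None]
def rect(c,x,y,h,half=90,k=2):
    "top-down picture of the plane z=h, k px/mm: column=+x, row=+y"
    n=2*half*k+1; g=np.arange(n)/k-half
    X,Y=np.meshgrid(x+g,y+g); P=np.stack([X,Y,np.full_like(X,h),np.ones_like(X)],-1)@c["world_to_cam"].T
    q=(P[...,:3]*[1,-1,-1])@c["camera_matrix"].T; q=(q[...,:2]/q[...,2:]).astype(np.float32)
    return cv2.remap(c["color"],q[...,0],q[...,1],cv2.INTER_LINEAR)
def phase4(c,x,y,h,r0,r1,fn):
    "direction (deg, mod 90) of a fourfold pattern fn(hsv) round x,y"
    im=rect(c,x,y,h); m=fn(cv2.cvtColor(im,cv2.COLOR_RGB2HSV).astype(int))
    g=np.arange(im.shape[0])/2-90; X,Y=np.meshgrid(g,g); R=np.hypot(X,Y); k=(R>r0)&(R<r1)
    z=np.sum(m[k]*np.exp(4j*np.arctan2(Y,X)[k])); return np.degrees(np.angle(z))/4, abs(z)/max(m[k].sum(),1)
red=lambda q:((q[...,0]<8)|(q[...,0]>172))&(q[...,1]>150)&(q[...,2]>80)
brass=lambda q:(q[...,0]>14)&(q[...,0]<28)&(q[...,1]>150)
grey=lambda q:(q[...,1]<50)&(q[...,2]>60)
def blobs(c,fn,amin=15):
    m=fn(cv2.cvtColor(c["color"],cv2.COLOR_RGB2HSV).astype(int)).astype(np.uint8)
    n,l,s,ce=cv2.connectedComponentsWithStats(m); return [(ce[i],s[i,4]) for i in range(1,n) if s[i,4]>=amin]
E
python3 - <<'E'
from h import *
c=grab("wrist"); W=cloud(c); save(c,"crop2.png",(130,85,385,245),3)
for p,a in blobs(c,red):
    print("red",p.round(1),a,onplane(c,p,60)[0].round(1),W[int(p[1]),int(p[0])].round(1))
for p,a in blobs(c,brass,60): print("brass",p.round(1),a,onplane(c,p,50)[0].round(1))
# hub top: cloud points 46..54 high near gear
hsv=cv2.cvtColor(c["color"],cv2.COLOR_RGB2HSV).astype(int)
for name,px,lo,hi,rad in(("hub",(185,148),44,58,40),("rim",(185,148),9,20,80),("flange",(320,190),40,49,70)):
    w=onplane(c,px,{"hub":50,"rim":14,"flange":44}[name])[0]
    k=(W[...,2]>lo)&(W[...,2]<hi)&(np.hypot(W[...,0]-w[0],W[...,1]-w[1])<rad)
    P=W[k]; (cx,cy),r=cv2.minEnclosingCircle(P[:,:2].astype(np.float32)); print(name,len(P),np.median(P,0).round(1),"circle",round(cx,1),round(cy,1),round(r,1))
    print("  phase gear",phase4(c,cx,cy,12,27,48,grey)) if name!="flange" else print("  phase dogs",phase4(c,cx,cy,62,30,50,red))
E
```

```text
red [404.   59.4] 38 [ 639.3 -430.4   60. ] [ 645.3 -435.4   44.1]
red [424.   78.5] 38 [ 631.2 -465.2   60. ] [ 637.6 -472.3   42.1]
red [383.5  82.6] 31 [ 604.8 -421.8   60. ] [ 609.5 -425.8   43.6]
red [403.2 101.2] 27 [ 596.4 -456.4   60. ] [ 600.5 -462.5   43.6]
red [310.2 165.5] 80 [ 471.2 -388.1   60. ] [ 472.  -386.4   65.2]
red [348.2 181. ] 82 [ 474.8 -445.    60. ] [ 475.  -442.8   65.1]
red [293.7 203. ] 66 [ 414.9 -392.3   60. ] [ 416.6 -389.7   64.6]
red [330.7 217.6] 74 [ 418.5 -449.    60. ] [ 420.1 -445.2   66.6]
brass [185.7 147.3] 824 [ 418.9 -225.9   50. ]
brass [ 81.1 248.4] 217 [ 214.2 -143.7   50. ]
brass [435.4 264.1] 469 [ 420.5 -629.8   50. ]
brass [ 77.  281.6] 195 [ 159.2 -154.9   50. ]
brass [477.8 303.4] 230 [ 392.9 -726.5   50. ]
hub 660 [ 415.9 -223.3   50.8] circle 415.4 -223.8 23.4
  phase gear (np.float64(0.5818534689882652), np.float64(0.8017230763402401))
rim 3296 [ 418.4 -223.2   14.4] circle 415.5 -223.6 68.0
  phase gear (np.float64(0.5771908932152122), np.float64(0.8007141484491493))
flange 4680 [ 447.2 -414.9   45. ] circle 444.7 -414.8 63.1
  phase dogs (np.float64(-41.225508514351446), np.float64(0.8698017691175475))
```

View pics/crop2.png

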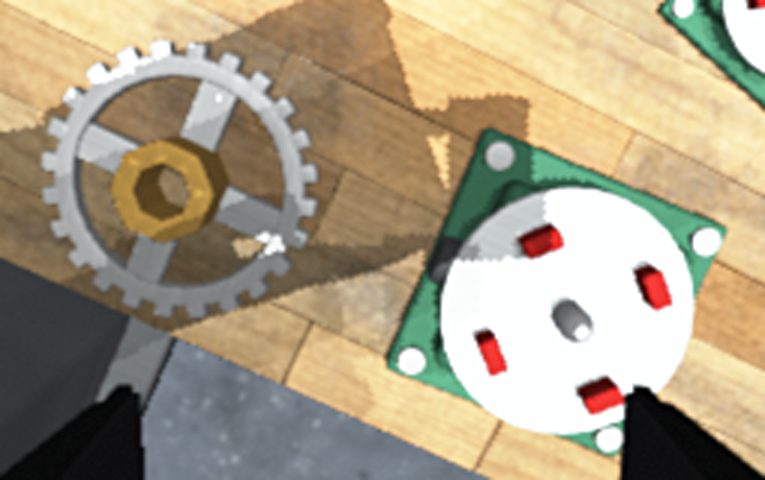

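The crop confirms it: the gear at crop px (165,190) has open windows and a brass hub, so it is the window gear. The gearbox at (570,320) has the larger flange. Rim radius 68 and heights 14, 50 and 45 match the data given. Next I go above the gear with the fingers lined up with its spokes, and check how far the bin is.

Request:
jog_arm(
  motion=[
    [0, 0, 8.4, 0, 0, 20, 95],
    [0, 0, 8.4, 0, 0, 20, 95],
    [0, 0, 8.4, 0, 0, 20, 95],
    [0, 0, 0, -8, -32.5, 15, 95],
    [0, 0, 0, -8, -32.5, 15, 95],
    [0, 0, 0, -8, -32.5, 15, 95],
    [0, 0, 0, 0, 0, 0, 95],
  ],
)

```text
t: 3.05
eef_pos: [413.8, -223.5, 266.7]
tcp_rot: [-3.14, 0.002, 0.011]
ft_force: [0.3, -0.0, 0.4]
opening: 1.0
grip_force: 0.0
```

```bash
python3 - <<'E'
from h import *
W=np.load("top.npz")["W"]
k=(W[...,2]>80)&(W[...,0]<650)&(W[...,0]>400)&(W[...,1]>-330)&(W[...,1]<-20)&(W[...,2]<320)
P=W[k]; print(len(P), np.percentile(P,[0,2,50,98,100],axis=0).round() if len(P) else "")
c=grab("wrist"); w=cloud(c); s=env.state(); print(s["eef_pos"],s["tcp_rot"],s["t"])
C=np.array([415.5,-223.7])
for lo,hi,rad in((44,58,40),(9,20,80)):
    k=(w[...,2]>lo)&(w[...,2]<hi)&(np.hypot(w[...,0]-C[0],w[...,1]-C[1])<rad)
    P=w[k]; (cx,cy),r=cv2.minEnclosingCircle(P[:,:2].astype(np.float32)); print(len(P),"circle",round(cx,1),round(cy,1),round(r,1),phase4(c,cx,cy,12,27,48,grey))
save(c,"wrist3.png",k=1.2)
E
```

```text
2682 [[ 549. -283.   80.]
 [ 555. -278.  101.]
 [ 597. -158.  203.]
 [ 648.  -30.  252.]
 [ 650.  -20.  257.]]
[ 414.59115294 -224.72672269  267.35112084] [3.14147139e+00 3.37205172e-05 1.00814723e-02] 3.1
1069 circle 416.2 -223.3 23.3 (np.float64(0.4300684388778972), np.float64(0.8205422746028824))
5202 circle 416.2 -223.2 68.1 (np.float64(0.4301237279443297), np.float64(0.8201113094685347))
```

View pics/wrist3.png

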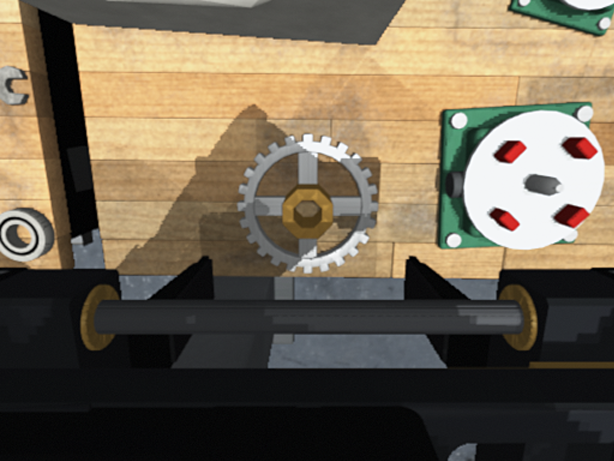

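The gear at px (307,205 in this picture) is centred between the fingers with its spokes lined up, and the bin face is 130 mm beyond the tool. I'll descend and grip.

Request:
jog_arm(
  motion=[
    [0, 0, 0, 1.4, -1.3, 36, 95],
    [0, 0, 0, 0, 0, 36, 95],
    [0, 0, 0, 0, 0, 36, 95],
    [0, 0, 0, 0, 0, 36, 95],
    [0, 0, 0, 0, 0, 25, 95],
    [0, 0, 0, 0, 0, 0, 40],
    [0, 0, 0, 0, 0, 0, 30],
    [0, 0, 0, 0, 0, 0, 30],
    [0, 0, 0, 0, 0, 0, 30],
  ],
)

```text
t: 4.22
eef_pos: [416.1, -223.9, 99.0]
tcp_rot: [3.141, -0.001, 0.009]
ft_force: [0.6, 0.0, -0.2]
opening: 0.633
grip_force: 0.0
```

Request:
jog_arm(
  motion=[
    [0, 0, 0, 0, 0, 0, 30],
    [0, 0, 0, 0, 0, 0, 30],
    [0, 0, 0, 0, 0, 0, 30],
    [0, 0, 0, 0, 0, 0, 30],
  ],
)

```text
t: 4.72
eef_pos: [415.8, -223.4, 98.5]
tcp_rot: [-3.141, 0.0, 0.009]
ft_force: [0.5, 3.5, 6.0]
opening: 0.462
grip_force: 30.0
```

Gripped: 44 mm opening, 30 N. I'll lift, move part of the way, and re-measure the gearbox.

Request:
jog_arm(
  motion=[
    [0, 0, 0, 0, 0, -15, 30],
    [0, 0, 0, 0, 0, -40, 30],
    [0, 0, 0, 0, 0, -50, 30],
    [0, 0, 0, 0, 0, -50, 30],
    [0, 0, 0, 0, 0, -20, 30],
    [0, 0, 0, 0, 0, 0, 30],
  ],
)

```text
t: 5.48
eef_pos: [415.9, -223.7, 274.0]
tcp_rot: [3.14, -0.002, 0.009]
ft_force: [0.6, 0.1, -5.1]
opening: 0.461
grip_force: 30.0
```

```bash
cat > g.py <<'E'
from h import *
s=env.state(); print(s["t"],s["eef_pos"].round(1),s["tcp_rot"].round(4),s["ft_force"].round(1),s["opening"])
c=grab("wrist"); W=cloud(c)
P=np.array([W[int(round(p[1])),int(round(p[0]))] for p,a in blobs(c,red)]); print(P.round(1))
Q=np.array([onplane(c,p,62)[0] for p,a in blobs(c,red)]); print(Q.round(1))
for cen in((445,-416.5),):
    k=(abs(W[...,2]-45)<3)&(np.hypot(W[...,0]-cen[0],W[...,1]-cen[1])<62)
    (x,y),r=cv2.minEnclosingCircle(W[k][:,:2].astype(np.float32)); print("flange",k.sum(),round(x,1),round(y,1),round(r,1),"dogs",phase4(c,x,y,62,28,52,red))
k=(W[...,2]>72)&(W[...,2]<80)&(np.hypot(W[...,0]-445,W[...,1]+416)<15); print("spigot",k.sum(),np.median(W[k],0))
import sys; save(c,sys.argv[1],k=1.2)
E
python3 g.py w4.png
```

```text
5.475 [ 415.9 -223.7  274. ] [ 3.1402e+00 -1.7000e-03  9.1000e-03] [ 0.6  0.1 -5.1] 0.4612671018537441
[[ 474.7 -443.    65.1]
 [ 471.3 -386.9   65. ]
 [ 418.9 -446.3   65. ]
 [ 415.1 -390.8   64.6]]
[[ 474.7 -445.1   62. ]
 [ 471.2 -388.5   62. ]
 [ 418.2 -448.9   62. ]
 [ 414.8 -391.8   62. ]]
flange 8273 444.7 -416.4 61.8 dogs (np.float64(-41.29954410617458), np.float64(0.8793365710494859))
spigot 115 [ 444.93514214 -415.63731958   75.94596921]
```

View pics/w4.png

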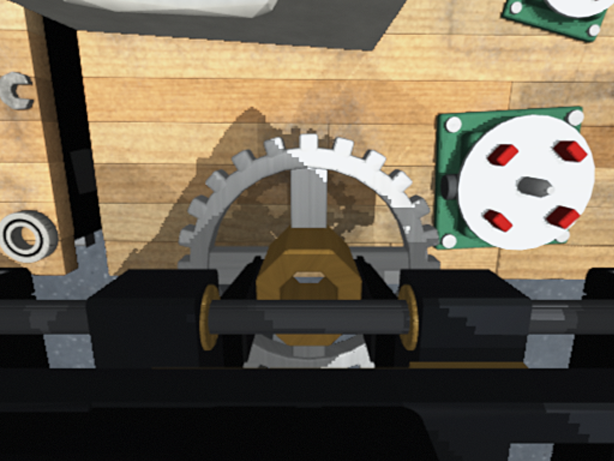

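The gear is held level at px (310,200), and the gearbox is unobstructed at (530,180). The flange centre is about (445.0, −416.4), and the gearbox x axis about +3.7° against 0.5° for the gear. I'll move over it and turn by 3.2°.

Request:
jog_arm(
  motion=[
    [0, 0, 0, 2.5, 20, 0, 30],
    [0, 0, 0, 5.5, 38, 0, 30],
    [0, 0, 0, 5.5, 38, 0, 30],
    [0, 0, 0, 5.5, 38, 0, 30],
    [0, 0, 0, 5.5, 38, 0, 30],
    [0, 0, 0, 2.9, 21, 0, 30],
    [0, 0, -3.2, 0, 0, 20, 30],
    [0, 0, 0, 0, 0, 40, 30],
    [0, 0, 0, 0, 0, 0, 30],
  ],
)

```text
t: 6.65
eef_pos: [443.9, -416.4, 209.3]
tcp_rot: [-3.136, 0.005, 0.064]
ft_force: [0.0, -0.1, -4.9]
opening: 0.46
grip_force: 30.0
```

```bash
python3 - <<'E'
from h import *
s=env.state(); print(s["t"],s["eef_pos"].round(1),s["tcp_rot"].round(4),s["ft_force"].round(1))
c=grab("wrist"); save(c,"w5.png",k=1.2)
E
```

```text
6.65 [ 443.9 -416.4  209.3] [-3.1356  0.0047  0.0642] [ 0.  -0.1 -4.9]
```

View pics/w5.png

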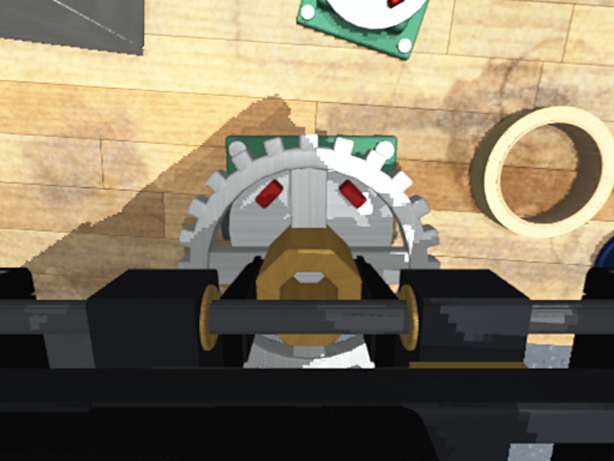

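The dogs show in the two front windows at px (268,195) and (352,195), symmetric about the spoke, so the gear is aligned. I'll descend gently. Home should be at TCP z ≈ 142.5.

Request:
jog_arm(
  motion=[
    [0, 0, 0, 0.5, 0, 12, 30],
    [0, 0, 0, 0, 0, 12, 30],
    [0, 0, 0, 0, 0, 12, 30],
    [0, 0, 0, 0, 0, 8, 30],
    [0, 0, 0, 0, 0, 6, 30],
    [0, 0, 0, 0, 0, 0, 30],
  ],
)

```text
t: 7.45
eef_pos: [445.5, -416.4, 162.9]
tcp_rot: [-3.141, 0.0, 0.065]
ft_force: [-0.3, -0.2, -4.6]
opening: 0.457
grip_force: 30.0
```

Request:
jog_arm(
  motion=[
    [0, 0, 0, 0, 0, 6, 30],
    [0, 0, 0, 0, 0, 6, 30],
    [0, 0, 0, 0, 0, 4, 30],
    [0, 0, 0, 0, 0, 2, 30],
    [0, 0, 0, 0, 0, 1, 30],
    [0, 0, 0, 0, 0, 0, 30],
  ],
)

```text
t: 8.2
eef_pos: [445.5, -416.5, 144.3]
tcp_rot: [3.141, -0.0, 0.065]
ft_force: [0.3, 0.1, -5.1]
opening: 0.462
grip_force: 30.0
```

Request:
jog_arm(
  motion=[
    [0, 0, 0, 0, 0, 1, 30],
    [0, 0, 0, 0, 0, 1, 30],
    [0, 0, 0, 0, 0, 0, 30],
  ],
)

```text
t: 8.57
eef_pos: [445.5, -416.5, 142.6]
tcp_rot: [3.141, -0.0, 0.065]
ft_force: [-0.5, 0.0, 0.9]
opening: 0.466
grip_force: 30.0
```

Contact came exactly at the home height, so I'll release and retreat.

Request:
jog_arm(
  motion=[
    [0, 0, 0, 0, 0, 0, 70],
    [0, 0, 0, 0, 0, 0, 70],
    [0, 0, 0, 0, 0, 0, 70],
    [0, 0, 0, 0, 0, 0, 70],
    [0, 0, 0, 0, 0, -10, 70],
    [0, 0, 0, 0, 0, -30, 70],
    [0, 0, 0, 0, 0, -50, 70],
    [0, 0, 0, 0, 0, -50, 70],
    [0, 0, 0, 0, 0, -10, 70],
    [0, 0, 0, 0, 0, 0, 70],
  ],
)

```text
t: 9.82
eef_pos: [445.4, -416.3, 292.7]
tcp_rot: [3.141, -0.001, 0.065]
ft_force: [0.1, -0.3, -0.2]
opening: 0.734
grip_force: 0.0
```

```bash
python3 - <<'E'
from h import *
s=env.state(); print(s["t"],s["eef_pos"].round(1),s["ft_force"].round(1))
c=grab("wrist"); w=cloud(c); save(c,"w6.png",k=1.2)
for lo,hi,rad in((90,98,30),(54,61,72)):
    k=(w[...,2]>lo)&(w[...,2]<hi)&(np.hypot(w[...,0]-445,w[...,1]+416.4)<rad)
    P=w[k]; (cx,cy),r=cv2.minEnclosingCircle(P[:,:2].astype(np.float32))
    A=np.c_[P[:,:2]-P[:,:2].mean(0),np.ones(len(P))]; print(len(P),round(cx,1),round(cy,1),round(r,1),np.median(P[:,2]),np.linalg.lstsq(A,P[:,2],rcond=None)[0].round(4))
E
```

```text
9.825 [ 445.4 -416.3  292.7] [ 0.1 -0.3 -0.2]
1172 445.4 -417.8 23.6 94.8971441719977 [-2.10000e-03  3.00000e-03  9.48161e+01]
5735 445.8 -418.1 68.2 58.46368857893208 [ 1.30000e-03 -4.00000e-04  5.82507e+01]
```

View pics/w6.png

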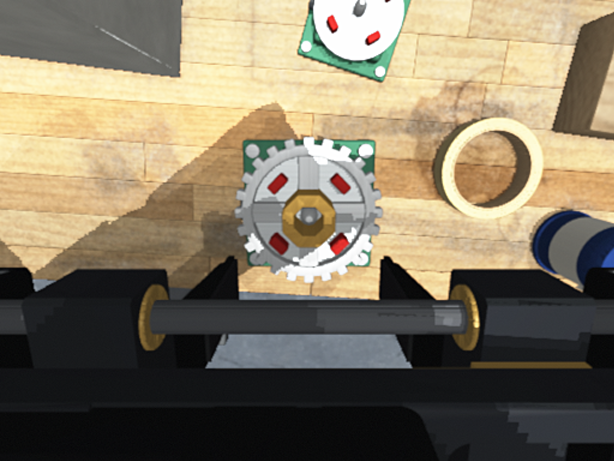

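The gear sits at px (308,210) with a red dog in each window and the spigot in its bore. The rim top measures 58.4 mm against 58 mm when home, it is level, and the arm is clear. I'm handing in.

```bash
python3 -c "
from cell import env
print(env.job_done())"
```

```text
the job is handed in; nothing more can be done
None
```

The window gear is on the larger gearbox, flat on the flange with all four dogs in its windows; the plain gear was never touched. I handed the job in at about 10 s; no verdict came back.

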